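# Change the carving bench over from the cat to the rabbit

### The job

Change this carving bench over from the cat to the rabbit. The finished pale cat goes off the carving board to the free half of the drying grate, and the sawn rabbit blank takes its place on the board; the dark cat model on the turntable and the dark rabbit model on the models' plank change places (there is clear bench to set one down meanwhile). Stand every piece upright in the middle of its place, tip none of them over, and leave the two owls where they stand.

Things in the scene. Friction and masses are not known exactly. Their poses are not given: they have to be found in the camera images.
- cat_model_mid (a point): the dark-brown cat model: upright sitting cat with pointed ears on a SQUARE plinth 58 x 58 x 12, 96 mm high in all. Torso round, 43 to 46 mm across from 25 to 55 mm above its underside (grasp it there, from any side), head 32 across above it. It starts on the turntable. Origin of this point: on its axis, half-way up its height; z up, -x is its front.
- rabbit_model_mid (a point): the dark-brown rabbit model: low crouching rabbit, ears laid back along its spine, on an OBLONG plinth 78 (x) x 52 (y) x 12, 74 mm high in all. Body with flat flanks 44 mm apart in y, flat from 22 to 40 mm above its underside: grasp it across y. It starts on the models' plank, its length along the plank, beside the dark owl. Origin of this point: on its axis, half-way up its height; z up, -x is its front.
- cat_copy_mid (a point): the finished cat: the same sitting cat in pale wood on a ROUND plinth 56 across and 10 high, 94 mm high in all. Torso round, 43 to 46 mm across from 23 to 53 mm above its underside (grasp it there, from any side). It starts on the carving board. Origin of this point: on its axis, half-way up its height; z up, -x is its front.
- blank_mid (a point): the rabbit blank: pale stepped block, sawn square in the side outline of the crouching rabbit, 78 (x) x 46 (y), 67 mm high at the head end (-x), 60 at the back. Grasp it across y: flat sawn sides 46 mm apart over its whole height. It starts on the bare bench; the bench it leaves is clear and will do as the free spot. Origin of this point: on its axis, half-way up its height; z up, -x is its front.
- wheel_place (a point): middle of the top of the turntable, a low banding wheel that does not turn: aluminium disc 150 across with turned rings, top 60 mm above the bench, on an iron foot. z up. Place for the model being copied.
- carving_place (a point): middle of the black rubber pad (104 x 104) on top of the carving board, a square hardwood slab 140 x 140, pad 36 mm above the bench; a low fence stands 12 mm above the pad along its +x edge, 64 mm from this point. z up. Place for the piece being carved.
- model_place (a point): middle of one of the two grey felt pads (74 x 82) on the models' plank, a wooden plank 84 (its x) x 190 (its y) with its pads 21 mm above the bench: the pad where the rabbit model starts. The dark owl stands on the other pad, 100 mm away along this point's -y. z up.
- grate_place (a point): middle of the free half of the drying grate, eight wooden slats on two bearers, 84 (its x) x 180 (its y), top 22 mm above the bench. The pale owl stands on the other half, 96 mm away along this point's -y. z up.
- owl_model_mid (a point): the dark-wood owl model on a square plinth 58 x 58 x 12, 84 mm high, 47 across; stays on the other grey felt pad of the models' plank. Point half-way up; z up.
- owl_copy_mid (a point): the pale finished owl on a round plinth 56 across, 82 mm high, 47 across; stays on the other half of the drying grate. Point half-way up; z up.

How it is judged:
At the end, for the whole second after the job is handed in: Pale cat on the free half of the grate, blank on the carving board's pad, rabbit model on the turntable, cat model on the grey felt pad the rabbit left: each within 15 mm of the middle of its place, upright within 0.1 rad, standing on it (height within 6 mm) and at rest (horizontal distance between cat_model_mid and model_place below 0.015 m and z of cat_model_mid in the frame of model_place between 0.042 and 0.054 m and angle between each of cat_model_mid, rabbit_model_mid, cat_copy_mid, blank_mid's own z axis and vertical below 0.1 rad and horizontal distance between rabbit_model_mid and wheel_place below 0.015 m and z of rabbit_model_mid in the frame of wheel_place between 0.031 and 0.043 m and horizontal distance between cat_copy_mid and grate_place below 0.015 m and z of cat_copy_mid in the frame of grate_place between 0.041 and 0.053 m and horizontal distance between blank_mid and carving_place below 0.015 m and z of blank_mid in the frame of carving_place between 0.0275 and 0.0395 m and linear speed of each of cat_model, rabbit_model, cat_copy, blank below 0.02 m/s); the robot touches nothing.
It fails at once if a figure or the blank is tipped over (angle between any of cat_model_mid, rabbit_model_mid, cat_copy_mid, blank_mid's own z axis and vertical above 0.6 rad).
It fails at once if one of the two owls is shifted (more than 20 mm) or knocked over (distance of any of owl_model_mid, owl_copy_mid from where it was at the start of the episode above 0.02 m or angle between any of owl_model_mid, owl_copy_mid's own z axis and vertical above 0.5 rad).
It also fails if it takes over 128 s, if anything falls off the work surface, if the arm or the gripper's body presses on something with over 40 N, if the wrist force passes 120 N, or if a joint passes its speed limit or range.

### The arm

A 7-joint arm with a two-finger parallel gripper is mounted at the origin on the work surface. World frame = base frame: x ahead of the robot, y to its left, z up, the work surface at z = 0. Lengths are in m, angles in rad, forces in N, time in s.
With the tool pointing down it reaches from about 0.4 to 0.9 m from the base axis. Payload 5.5 kg.
Tool frame: the origin (TCP) lies between the finger pads; the fingertips stand 25 mm ahead of it and the grasp point (between the pads) lies 6 mm ahead of it; z points along the fingers, y is the line along which they close (so a half turn about z gives the same grasp; the last joint's range is limited). The gripper opens to 92 mm and grips with 3 to 60 N. Pads are 19 mm wide; open, the fingers measure 130 mm over their backs; the gripper's body (75 mm by 190 mm) begins 47 mm behind the grasp point.
Start: joints at [1.388, 0.501, -0.427, 1.55, 0.221, 1.138, -0.21], TCP at [0.28, -0.586, 0.252] pointing down, gripper open.
Joint ranges: [-2.88, 2.88], [-0.31, 2.03], [-1.54, 1.56], [0.2, 2.42], [-1.41, 4.55], [0.19, 2.02], [-2.57, 2.57]. Speed limits (rad/s): [2.57, 2.57, 3.14, 3.14, 3.14, 3.14, 3.14].

### API

Orientations are given as a rotation vector (axis times angle).
In Python, from rig import read_state, imaging, manip gives the robot as it stands.
- The arm moves only by the shell command python3 -m crank 'ROWS'. ROWS is JSON, a list of rows, each an object with "linear": the shift along the tool's x, y, z in cm, a list of three; "rot": the turn, a rotation vector about the tool's x, y, z in degrees, a list of three; "claw": the finger opening in cm, from 0 to 9.18. In form: [{"linear": [x, y, z], "rot": [ax, ay, az], "claw": claw}, ...]. A call has 1 to 12 rows; each row shifts and turns the commanded pose from where the row before left it, along the tool's axes as they then stand; what a row does not reach is not made up. A row lasts 1/8 s, in which the tool goes at most 62.5 mm and 10.7 degrees, less where a joint would pass 70% of its speed; a pose out of reach is approached as far as the arm can. A call with a gripper value outside its range is refused whole. The fingers move at their own pace and stop on an object; the grip force is fixed at half the most. Time passes only in rows, so rows that do not move let the fingers close. It gives the time, the measured TCP pose, the force, the opening and the grip force at its end, in the units of the state.
- read_state(): the state, without advancing time (a new reading comes with each control period).
- imaging.read_camera(name): name is "scene" or "side" or "wrist"; returns a dict with "pixels" (420x560x3 uint8, red, green, blue), "range_z" (420x560 float32, m along the optical axis (not along the pixel's ray), 0 where there is no reading), "K" (3x3 intrinsics, pixels), "eye" and "rotation" of the camera in the world; the wrist camera has in their place "T_tool_cam" (4x4, takes a point from camera to tool coordinates, whose origin is the TCP and whose axes are the flange's). Camera axes: x right, y down, z forward; pixel columns grow to the right and rows downward; lengths in m; the calibration is good to about 2 mm. The wrist camera is an equidistant fisheye: a pixel r from the principal point sees the ray r / f radians off the axis. A picture is of the moment at which its call begins: read the wrist's pose just before it.
- manip.sign_off(): hands the job in; it is judged then, once.
The state is a dict: "time_s": time; "joint_pos": joint angles; "qvel": joint speeds; "effort": joint torques, N m; "position": TCP position; "ee_rot": TCP orientation; "contact_force": force on the tool from outside, world axes, zero at the start; "ft_torque": the same for the moment, N m; "width": finger opening in m; "finger_force": force on a finger pad.
Only numpy, scipy, OpenCV 4.12 (cv2) and the standard library are available. Lean on these libraries where they do the work, as an engineer would, in place of code of your own. Each camera call takes 0.05 s, during which the arm holds its last target. There are 200 camera calls.

## Working session

There is one attempt and no reset: what is moved stays moved. The work goes in short steps, Python scripts to look and compute and a shell command to move; the robot and the scene stay as the last step left them, time stands still between calls to the robot, and variables do not carry over. Pictures are saved under pics/ and viewed, at most 14 in all, crops included, and the job is handed in when it is done.

```bash
ls; mkdir -p pics
python3 - <<'E'
from rig import read_state, imaging
import cv2,numpy as np
s=read_state();print(s)
for n in ["scene","side"]:
    d=imaging.read_camera(n);cv2.imwrite(f"pics/{n}0.png",d["pixels"][:,:,::-1]);print(n,d["K"],d["eye"],d["rotation"],(d["range_z"]>0).mean())
    np.savez(f"{n}0.npz",**d)
E
```

```text
pics
{'time_s': 0.0, 'joint_pos': array([ 1.38820621,  0.50183157, -0.42678067,  1.55144586,  0.22083198,
        1.13830401, -0.21029905]), 'qvel': array([ 0.00069994,  0.0007134 , -0.00249652,  0.00076571, -0.00078468,
        0.00071135,  0.00073157]), 'effort': array([-2.73246735e-05, -5.66599524e+01, -5.81583381e+00, -2.79116571e+01,
       -6.84439600e-02,  3.08158016e-02,  1.49686016e-04]), 'position': array([ 0.27992447, -0.58591633,  0.25068932]), 'ee_rot': array([-3.06201547e+00, -6.94135438e-01,  6.25402026e-04]), 'contact_force': array([0.93635143, 0.15036376, 0.69293288]), 'ft_torque': array([ 0.0766155 ,  0.05810707, -0.09784247]), 'finger_force': 0.0, 'width': 0.09155897147775581}
scene [[437.71167598   0.         293.24283133]
 [  0.         437.71167598 214.27123565]
 [  0.           0.           1.        ]] [ 1.07066281 -0.31746736  1.15865145] [-2.3239243  -1.25674895  0.34679888] 0.9963562925170067
side [[420.63138097   0.         283.84043289]
 [  0.         420.63138097 209.36215919]
 [  0.           0.           1.        ]] [0.01401899 0.82050354 0.74634472] [-0.69654968  2.45401673 -1.29697668] 0.9962244897959184
```

View pics/scene0.png

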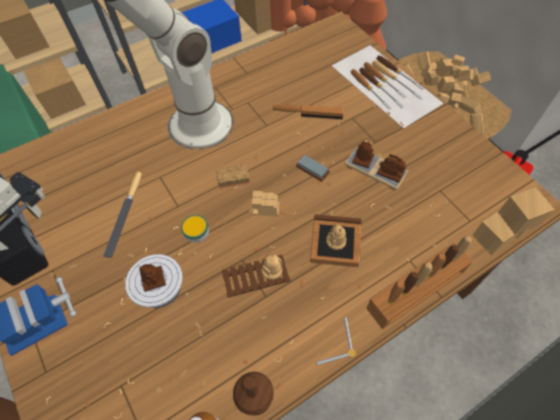

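View pics/side0.png

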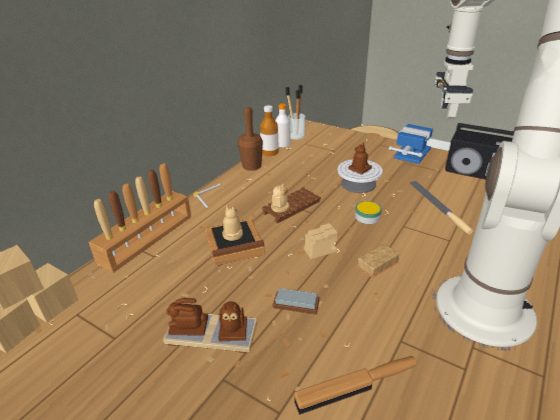

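```bash
cat > h.py <<'E'
import numpy as np,cv2
from scipy.spatial.transform import Rotation as R
def cloud(d):
    z=d["range_z"].astype(float);K=d["K"];v,u=np.indices(z.shape)
    p=np.stack([(u-K[0,2])/K[0,0]*z,(v-K[1,2])/K[1,1]*z,z],-1)
    r=np.array(d["rotation"]);M=R.from_rotvec(r).as_matrix() if r.shape==(3,) else r
    w=p@M.T+d["eye"]; w[z==0]=np.nan
    return w
E
python3 - <<'E'
from h import *
c={n:dict(np.load(n+"0.npz")) for n in("scene","side")}
W={n:cloud(c[n]) for n in c}
px={"scene":{"wheel":(165,292),"catm":(152,275),"grate":(240,278),"owlc":(273,266),"catc":(337,236),"blank":(265,200),"owlm":(364,152),"rabm":(392,167),"bench":(200,320)},
"side":{"wheel":(345,172),"catm":(360,155),"grate":(305,202),"owlc":(280,195),"catc":(232,222),"blank":(320,240),"owlm":(231,315),"rabm":(187,315),"bench":(350,290)}}
for n in px:
  for k,(u,v) in px[n].items(): print(n,k,W[n][v,u].round(3))
# ortho: x up, y left; 2 px/mm -> 1.25mm/px
x0,x1,y0,y1=.25,.95,-.6,.4; s=.00125
H,Wd=int((x1-x0)/s),int((y1-y0)/s)
for n in c:
  w=W[n].reshape(-1,3);col=c[n]["pixels"].reshape(-1,3)
  o=np.argsort(np.nan_to_num(w[:,2]));w=w[o];col=col[o]
  ok=(w[:,0]>x0)&(w[:,0]<x1)&(w[:,1]>y0)&(w[:,1]<y1)&(w[:,2]<.15)
  w=w[ok];col=col[ok]
  im=np.zeros((H,Wd,3),np.uint8)
  i=((x1-w[:,0])/s).astype(int).clip(0,H-1);j=((y1-w[:,1])/s).astype(int).clip(0,Wd-1)
  for a in(0,1):
    for b in(0,1): im[(i+a).clip(0,H-1),(j+b).clip(0,Wd-1)]=col[:,::-1]
  cv2.imwrite(f"pics/ortho_{n}.png",im)
E
```

```text
scene wheel [ 0.531 -0.368  0.056]
scene catm [ 0.501 -0.374  0.118]
scene grate [ 0.584 -0.176  0.005]
scene owlc [ 0.638 -0.096  0.09 ]
scene catc [0.662 0.097 0.099]
scene blank [0.43  0.004 0.06 ]
scene owlm [0.459 0.352 0.081]
scene rabm [0.547 0.396 0.069]
scene bench [ 0.629 -0.326  0.   ]
side wheel [ 0.515 -0.328  0.06 ]
side catm [ 0.48  -0.359  0.118]
side grate [ 0.568 -0.153  0.02 ]
side owlc [ 0.609 -0.072  0.077]
side catc [0.636 0.124 0.088]
side blank [0.415 0.033 0.054]
side owlm [0.433 0.385 0.091]
side rabm [0.525 0.42  0.07 ]
side bench [ 0.291  0.105 -0.004]
```

View pics/ortho_scene.png

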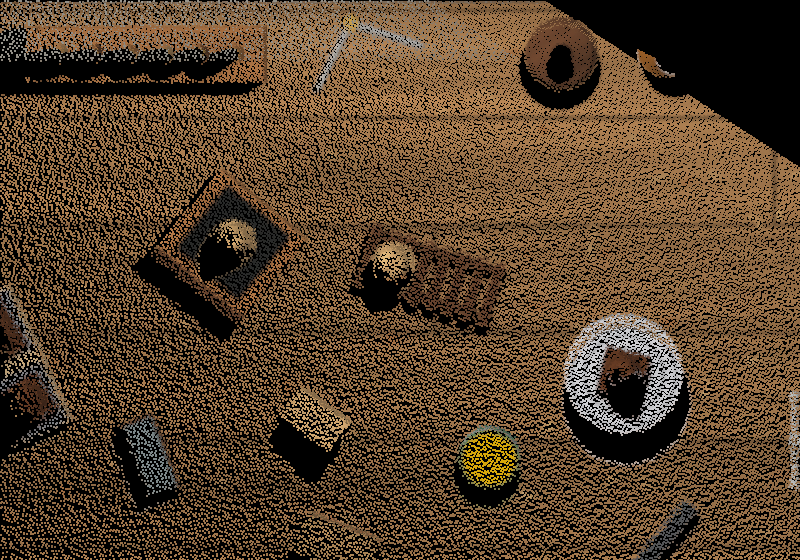

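Run:
```python
from h import *
c={n:dict(np.load(n+"0.npz")) for n in("scene","side")}
P=[];C=[];S=[]
for i,n in enumerate(c):
  w=cloud(c[n]).reshape(-1,3);ok=~np.isnan(w[:,0])&(np.abs(w[:,0]-.6)<.4)&(np.abs(w[:,1])<.55)&(w[:,2]<.2)
  P.append(w[ok]);C.append(c[n]["pixels"].reshape(-1,3)[ok].astype(int));S.append(np.full(ok.sum(),i))
P=np.vstack(P);C=np.vstack(C);S=np.hstack(S)
def sel(x,y,r,z0,z1,cam=None):
  m=(np.hypot(P[:,0]-x,P[:,1]-y)<r)&(P[:,2]>z0)&(P[:,2]<z1)
  return m if cam is None else m&(S==cam)
def rect(m,t):
  q=P[m][:,:2]
  # drop isolated points
  from scipy.spatial import cKDTree
  k=cKDTree(q).query(q,5)[0][:,4];q=q[k<.006]
  r=cv2.minAreaRect((q*1000).astype(np.float32));b=cv2.boxPoints(r)
  e1=b[1]-b[0];e2=b[2]-b[1];L=e1 if np.hypot(*e1)>np.hypot(*e2) else e2
  print(t,len(q),"ctr",np.round(r[0],1),"size",np.round(r[1],1),"long axis deg",round(np.degrees(np.arctan2(L[1],L[0]))%180,1),"zmed",P[m][:,2].mean().round(4))
for cam in(0,1):
  print("cam",cam)
  rect(sel(.48,-.38,.1,.05,.068,cam),"wheel")
  rect(sel(.66,.10,.13,.030,.042,cam),"board")
  dark=(C.max(1)<70)
  rect(sel(.66,.10,.085,.030,.042,cam)&dark,"pad")
  rect(sel(.59,-.15,.14,.015,.030,cam),"grate")
  rect(sel(.48,.37,.14,.015,.027,cam),"plank")
  rect(sel(.425,.01,.07,.045,.075,cam),"blank top")
  rect(sel(.425,.01,.07,.010,.075,cam),"blank all")
  rect(sel(.50,-.37,.05,.085,.115,cam),"catm torso")
  rect(sel(.64,.11,.05,.060,.089,cam),"catc torso")
  rect(sel(.53,.405,.06,.045,.063,cam),"rab flank")
  rect(sel(.53,.405,.06,.03,.1,cam),"rab all")
  rect(sel(.45,.36,.05,.05,.11,cam),"owlm")
  rect(sel(.62,-.09,.05,.05,.11,cam),"owlc")
for nm,m in {"wheel":sel(.48,-.38,.1,.05,.068),"catm":sel(.50,-.37,.05,.085,.115),"catc":sel(.64,.11,.05,.06,.089),
 "owlm":sel(.45,.36,.05,.055,.075),"owlc":sel(.62,-.09,.05,.055,.075),"blank":sel(.425,.01,.07,.01,.08),"rab":sel(.53,.405,.055,.045,.063),"plank":sel(.48,.37,.14,.015,.027),"grate":sel(.59,-.15,.14,.015,.030),"board":sel(.66,.10,.13,.030,.042)}.items(): rect(m,"both "+nm)
```

```text
cam 0
wheel 1792 ctr [ 484.  -378.7] size [147.5 149. ] long axis deg 165.3 zmed 0.0598
board 1540 ctr [646.5 111.1] size [139.9 132.4] long axis deg 49.9 zmed 0.0347
pad 601 ctr [648.9 108.6] size [98.9 98.3] long axis deg 51.4 zmed 0.0354
grate 1026 ctr [ 606.8 -136.6] size [175.9  86.1] long axis deg 72.7 zmed 0.0213
plank 510 ctr [494.1 385. ] size [189.6  86. ] long axis deg 23.6 zmed 0.02
blank top 391 ctr [426.5   5.1] size [73.3 49.4] long axis deg 54.9 zmed 0.0599
blank all 552 ctr [427.1   6. ] size [77.3 49.4] long axis deg 54.9 zmed 0.0499
catm torso 131 ctr [ 496.1 -378.7] size [27.8 45.5] long axis deg 91.7 zmed 0.1014
catc torso 101 ctr [660.2  99.1] size [46.7 22. ] long axis deg 55.8 zmed 0.0756
rab flank 86 ctr [542.1 389.5] size [70.1 22.2] long axis deg 20.5 zmed 0.0537
rab all 483 ctr [540.6 402.3] size [81.2 46.3] long axis deg 25.7 zmed 0.0639
owlm 234 ctr [451.8 359.9] size [50.3 37. ] long axis deg 27.3 zmed 0.0793
owlc 305 ctr [622.2 -92. ] size [44.2 50.5] long axis deg 107.7 zmed 0.0817
cam 1
wheel 414 ctr [ 478.8 -360.2] size [146.5 126.5] long axis deg 2
[... 1090 characters left out ...]
2.5 55.6] long axis deg 127.2 zmed 0.1008
both catc 265 ctr [649.2 110.7] size [43.5 55.6] long axis deg 102.0 zmed 0.0754
both owlm 294 ctr [448.8 368.1] size [52.3 54.4] long axis deg 116.9 zmed 0.0661
both owlc 189 ctr [622.  -86.9] size [42.7 61.6] long axis deg 122.6 zmed 0.0665
both blank 1289 ctr [426.6  10. ] size [83.2 54.8] long axis deg 54.9 zmed 0.0472
both rab 310 ctr [532.  404.7] size [69.9 51.6] long axis deg 35.9 zmed 0.0543
both plank 1860 ctr [474.3 374. ] size [253.6 126.7] long axis deg 38.6 zmed 0.0196
both grate 1634 ctr [ 606.7 -133. ] size [182.8  88.3] long axis deg 72.7 zmed 0.0209
both board 2578 ctr [642.4 117.2] size [143.4 147. ] long axis deg 140.5 zmed 0.0345
```

```bash
cat >> h.py <<'E'
def go(x,y,z,yang=None):
    """offsets (cm, in present tool axes) to TCP x,y,z; turn (deg, tool z) to lay tool y along world angle yang"""
    from rig import read_state
    s=read_state();M=R.from_rotvec(s["ee_rot"]).as_matrix()
    d=M.T@(np.array([x,y,z])-s["position"])*100
    print("t",round(s["time_s"],2),"pos",s["position"].round(4),"w",round(s["width"],4),"q",s["joint_pos"].round(2),"tilt",np.degrees(np.arccos(-M[2,2])).round(2))
    a=np.degrees(np.arctan2(M[1,1],M[0,1]))
    print(" lin",d.round(2),"dist",np.linalg.norm(d).round(1),"yang now",a.round(1),end=" ")
    if yang is not None: print("rotz",-round(((yang-a+90)%180)-90,1))
    else: print()
E
python3 -c "
from h import *
go(.60,.09,.25,155)"
```

```text
t 0.1 pos [ 0.28   -0.586   0.2508] w 0.0919 q [ 1.39  0.5  -0.43  1.55  0.22  1.14 -0.21] tilt 0.1
 lin [ 58.02 -47.19   0.16] dist 74.8 yang now -64.5 rotz -39.5
```

```bash
python3 -m crank '[{"linear":[4,-3.25,0],"rot":[0,0,0],"claw":9},{"linear":[4,-3.25,0],"rot":[0,0,0],"claw":9},{"linear":[4,-3.25,0],"rot":[0,0,0],"claw":9},{"linear":[4,-3.25,0],"rot":[0,0,0],"claw":9},{"linear":[4,-3.25,0],"rot":[0,0,0],"claw":9},{"linear":[4,-3.25,0],"rot":[0,0,0],"claw":9},{"linear":[4,-3.25,0],"rot":[0,0,0],"claw":9},{"linear":[4,-3.25,0],"rot":[0,0,0],"claw":9},{"linear":[4,-3.25,0],"rot":[0,0,0],"claw":9},{"linear":[4,-3.25,0],"rot":[0,0,0],"claw":9},{"linear":[4,-3.25,0],"rot":[0,0,0],"claw":9},{"linear":[4,-3.25,0],"rot":[0,0,0],"claw":9}]'; python3 -c "
from h import *
go(.60,.09,.25,155)"
```

```text
time_s: 1.6
position: [0.5455, -0.0263, 0.2515]
ee_rot: [3.064, 0.694, -0.001]
contact_force: [0.7, 0.1, 0.6]
width: 0.0901
finger_force: 0.0
t 1.6 pos [ 0.5455 -0.0263  0.2515] w 0.0901 q [ 0.57  0.36 -0.7   1.81  0.26  1.07 -1.36] tilt 0.03
 lin [ 9.93 -8.14  0.14] dist 12.8 yang now -64.5 rotz -39.5
```

```bash
python3 -m crank '[{"linear":[3.3,-2.7,0],"rot":[0,0,0],"claw":9},{"linear":[3.3,-2.7,0],"rot":[0,0,0],"claw":9},{"linear":[3.3,-2.7,0],"rot":[0,0,0],"claw":9},{"linear":[0,0,0],"rot":[0,0,-9.9],"claw":9},{"linear":[0,0,0],"rot":[0,0,-9.9],"claw":9},{"linear":[0,0,0],"rot":[0,0,-9.9],"claw":9},{"linear":[0,0,0],"rot":[0,0,-9.9],"claw":9},{"linear":[0,0,0],"rot":[0,0,0],"claw":9}]'
cat >> h.py <<'E'
def wcloud(save=None):
    """wrist cloud in world + pixels"""
    from rig import read_state,imaging
    s=read_state();d=imaging.read_camera("wrist")
    if save: cv2.imwrite(save,d["pixels"][:,:,::-1])
    K=d["K"];z=d["range_z"].astype(float);v,u=np.indices(z.shape)
    a=(u-K[0,2])/K[0,0];b=(v-K[1,2])/K[1,1];th=np.hypot(a,b)
    k=np.where(th>1e-6,np.tan(np.minimum(th,1.5))/np.maximum(th,1e-6),1)
    p=np.stack([a*k*z,b*k*z,z],-1)
    T=d["T_tool_cam"];p=p@T[:3,:3].T+T[:3,3]
    M=R.from_rotvec(s["ee_rot"]).as_matrix();w=p@M.T+s["position"]
    w[(z==0)|(th>1.3)]=np.nan
    return w,d["pixels"].astype(int),d
def rect(q,t):
    from scipy.spatial import cKDTree
    k=cKDTree(q[:,:2]).query(q[:,:2],5)[0][:,4];q=q[k<.005]
    r=cv2.minAreaRect((q[:,:2]*1000).astype(np.float32));b=cv2.boxPoints(r)
    e1=b[1]-b[0];e2=b[2]-b[1];L=e1 if np.hypot(*e1)>np.hypot(*e2) else e2
    print(t,len(q),"ctr",np.round(r[0],1),"size",np.round(r[1],1),"long",round(np.degrees(np.arctan2(L[1],L[0]))%180,1),"z",np.median(q[:,2]).round(4))
def near(w,x,y,r,z0,z1):
    return (np.hypot(w[...,0]-x,w[...,1]-y)<r)&(w[...,2]>z0)&(w[...,2]<z1)
E
python3 - <<'E'
from h import *
go(.649,.11,.25,155)
w,c,d=wcloud("pics/wrist1.png");print(d["K"],d["T_tool_cam"])
rect(w[near(w,.649,.11,.08,.028,.044)&(c.max(-1)<70)],"pad")
rect(w[near(w,.649,.11,.13,.028,.044)],"board")
for a,b in((.06,.075),(.075,.09),(.1,.14)):rect(w[near(w,.649,.11,.045,a,b)],"cat")
rect(w[near(w,.427,.008,.07,.012,.09)],"blank")
rect(w[near(w,.427,.008,.07,.05,.09)],"blank top")
print(np.nanmedian(w[near(w,.45,.12,.03,-.02,.02)],0))
E
```

```text
time_s: 2.6
position: [0.5993, 0.088, 0.2512]
ee_rot: [-2.648, -1.689, 0.001]
contact_force: [0.3, 0.0, -0.4]
width: 0.0899
finger_force: 0.0
t 2.6 pos [0.5993 0.088  0.2512] w 0.0899 q [ 0.43  0.52 -0.85  1.66  0.42  1.16 -0.96] tilt 0.07
 lin [4.09 3.58 0.11] dist 5.4 yang now -25.0 rotz 0.0
[[325.1922621    0.         282.5727536 ]
 [  0.         325.1922621  208.80998185]
 [  0.           0.           1.        ]] [[-1.49720912e-04 -9.65176903e-01 -2.61598018e-01  6.94638855e-02]
 [ 9.99999975e-01 -1.87882095e-04  1.20866933e-04 -1.06602106e-03]
 [-1.65807556e-04 -2.61597994e-01  9.65176907e-01 -1.34070838e-01]
 [ 0.00000000e+00  0.00000000e+00  0.00000000e+00  1.00000000e+00]]
pad 5549 ctr [649.7 110.3] size [103.4 103.5] long 140.5 z 0.0371
board 11802 ctr [649.  111.2] size [140.3 127.2] long 50.2 z 0.0364
cat 82 ctr [640.6 123.7] size [42.6 13.9] long 34.7 z 0.067
cat 167 ctr [644.  113.5] size [47.4 32.1] long 53.7 z 0.0846
cat 1142 ctr [649.7 106.2] size [33.2 32.7] long 52.2 z 0.1172
blank 809 ctr [ 4.415e+02 -2.000e-01] size [73.4 38.1] long 36.4 z 0.0613
blank top 684 ctr [4.326e+02 3.000e-01] size [49.8 35.9] long 46.4 z 0.0617
[0.45092239 0.12011651 0.00114017]
```

View pics/wrist1.png

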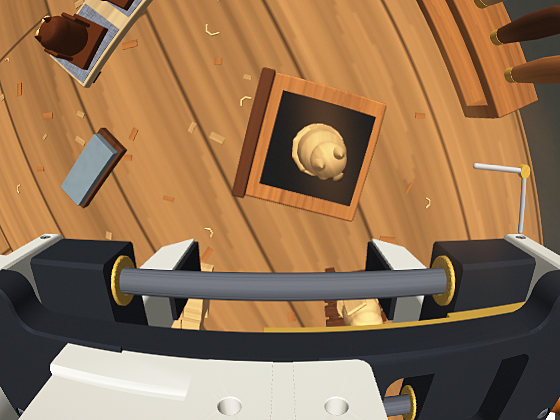

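```bash
python3 -m crank '[{"linear":[4.1,3.6,0],"rot":[0,0,0],"claw":9},{"linear":[0,0,4],"rot":[0,0,0],"claw":9},{"linear":[0,0,4],"rot":[0,0,0],"claw":9},{"linear":[0,0,4],"rot":[0,0,0],"claw":9},{"linear":[0,0,2.4],"rot":[0,0,0],"claw":9},{"linear":[0,0,1.5],"rot":[0,0,0],"claw":9},{"linear":[0,0,0],"rot":[0,0,0],"claw":9},{"linear":[0,0,0],"rot":[0,0,0],"claw":3},{"linear":[0,0,0],"rot":[0,0,0],"claw":3},{"linear":[0,0,0],"rot":[0,0,0],"claw":3},{"linear":[0,0,0],"rot":[0,0,0],"claw":3},{"linear":[0,0,0],"rot":[0,0,0],"claw":3}]'; python3 -c "
from h import *
go(.649,.11,.092)"
```

```text
time_s: 4.15
position: [0.6497, 0.1102, 0.0929]
ee_rot: [2.647, 1.691, 0.0]
contact_force: [-0.0, 0.5, -0.1]
width: 0.0448
finger_force: 3.9
t 4.15 pos [0.6497 0.1102 0.0929] w 0.0448 q [ 0.28  0.78 -0.72  1.63  0.6   0.96 -1.08] tilt 0.02
 lin [-0.04 -0.05  0.09] dist 0.1 yang now -24.9
```

```bash
python3 -m crank '[{"linear":[0,0,0],"rot":[0,0,0],"claw":3},{"linear":[0,0,0],"rot":[0,0,0],"claw":3},{"linear":[0,0,-1],"rot":[0,0,0],"claw":3},{"linear":[0,0,-2],"rot":[0,0,0],"claw":3},{"linear":[0,0,-3],"rot":[0,0,0],"claw":3},{"linear":[0,0,-3],"rot":[0,0,0],"claw":3},{"linear":[0,0,-2],"rot":[0,0,0],"claw":3},{"linear":[0,0,-1],"rot":[0,0,0],"claw":3},{"linear":[0,0,0],"rot":[0,0,0],"claw":3}]'
python3 - <<'E'
from h import *
go(.593,-.18,.215)
w,c,d=wcloud("pics/wrist2.png")
rect(w[near(w,.607,-.134,.12,.012,.030)],"grate")
rect(w[near(w,.62,-.087,.045,.06,.12)],"owl")
E
```

```text
time_s: 5.28
position: [0.6497, 0.1102, 0.2133]
ee_rot: [2.647, 1.691, 0.001]
contact_force: [0.4, -0.9, -1.4]
width: 0.0435
finger_force: 29.9
t 5.28 pos [0.6497 0.1102 0.2133] w 0.0435 q [ 0.33  0.65 -0.8   1.55  0.5   1.15 -1.01] tilt 0.05
 lin [-28.72   7.06  -0.18] dist 29.6 yang now -24.9 
grate 181 ctr [631.7 -56.9] size [14.9 31. ] long 153.3 z 0.023
owl 0 ctr [0. 0.] size [0. 0.] long 0.0 z nan
  return _methods._mean(a, axis=axis, dtype=dtype,
  ret = ret.dtype.type(ret / rcount)
```

```bash
python3 -m crank '[{"linear":[-2,0.4,0],"rot":[0,0,0],"claw":3},{"linear":[-4,0.8,0],"rot":[0,0,0],"claw":3},{"linear":[-4,0.8,0],"rot":[0,0,0],"claw":3},{"linear":[-4,0.8,0],"rot":[0,0,0],"claw":3},{"linear":[-4,0.8,0],"rot":[0,0,0],"claw":3},{"linear":[-4,0.8,0],"rot":[0,0,0],"claw":3},{"linear":[-4,0.8,0],"rot":[0,0,0],"claw":3},{"linear":[-4,0.8,0],"rot":[0,0,0],"claw":3},{"linear":[-4,0.8,0],"rot":[0,0,0],"claw":3},{"linear":[-2,0,0],"rot":[0,0,0],"claw":3},{"linear":[0,0,0],"rot":[0,0,0],"claw":3}]'
python3 - <<'E'
from h import *
go(.593,-.18,.215)
w,c,d=wcloud("pics/wrist3.png")
np.savez("w3.npz",w=w,c=c)
rect(w[near(w,.607,-.134,.12,.014,.030)],"grate")
rect(w[near(w,.62,-.087,.045,.06,.12)],"owl")
E
```

```text
time_s: 6.7
position: [0.5583, -0.2468, 0.2119]
ee_rot: [-2.65, -1.686, 0.002]
contact_force: [-0.6, 0.7, -0.6]
width: 0.0436
finger_force: 29.9
t 6.7 pos [ 0.5583 -0.2468  0.2119] w 0.0436 q [ 0.95  0.56 -0.8   1.68  0.45  1.09 -0.42] tilt 0.1
 lin [ 7.52  0.31 -0.31] dist 7.5 yang now -25.1 
grate 8713 ctr [ 606.1 -138.1] size [174.8  84.9] long 72.8 z 0.0229
owl 1909 ctr [617.9 -99.5] size [32.7 49.1] long 161.3 z 0.09
```

View pics/wrist3.png

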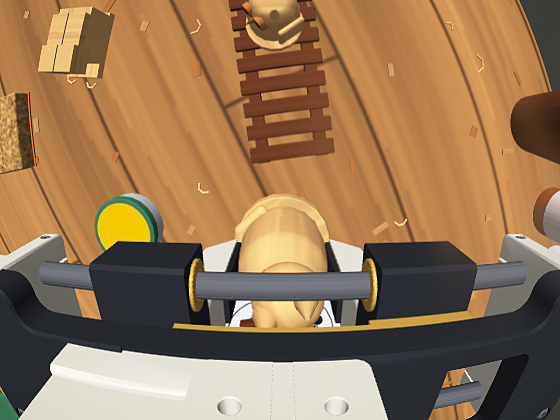

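Run:
```python
from h import *
go(.5927,-.1813,.0795)
from rig import read_state
s=read_state();d=np.load("w3.npz");w=d["w"]
M=R.from_rotvec(s["ee_rot"]).as_matrix();t=(w-s["position"])@M
sub=t[180:250,235:335].reshape(-1,3);m=(sub[:,2]>.03)&(sub[:,2]<.09);q=sub[m]
for z in np.arange(.036,.066,.004):
  k=q[(abs(q[:,2]-z)<.002)];
  if len(k): print(z.round(3),len(k),"xmax",np.percentile(k[:,0],98).round(4),"y",k[:,1].min().round(4),k[:,1].max().round(4))
```

```text
t 6.75 pos [ 0.5593 -0.2445  0.2123] w 0.0441 q [ 0.95  0.56 -0.8   1.68  0.45  1.09 -0.42] tilt 0.07
 lin [ 7.12  0.38 13.29] dist 15.1 yang now -24.9 
0.036 395 xmax 0.021 y -0.0279 0.0213
0.04 155 xmax 0.0216 y -0.0281 0.0173
0.044 253 xmax 0.0247 y -0.0227 0.0264
0.048 714 xmax 0.0254 y -0.026 0.0267
0.052 101 xmax 0.0256 y -0.0273 0.0233
0.056 24 xmax 0.0256 y -0.0244 0.0191
```

```bash
python3 -m crank '[{"linear":[3,0.2,0],"rot":[0,0,0],"claw":3},{"linear":[3,0.1,0],"rot":[0,0,0],"claw":3},{"linear":[1.3,0.1,0],"rot":[0,0,0],"claw":3},{"linear":[0,0,3],"rot":[0,0,0],"claw":3},{"linear":[0,0,3],"rot":[0,0,0],"claw":3},{"linear":[0,0,3],"rot":[0,0,0],"claw":3},{"linear":[0,0,2],"rot":[0,0,0],"claw":3},{"linear":[0,0,1],"rot":[0,0,0],"claw":3},{"linear":[0,0,0.5],"rot":[0,0,0],"claw":3},{"linear":[0,0,0.4],"rot":[0,0,0],"claw":3},{"linear":[0,0,0],"rot":[0,0,0],"claw":3}]'
python3 - <<'E'
from h import *
go(.5927,-.1813,.0795)
E
```

```text
time_s: 8.12
position: [0.5945, -0.1806, 0.0841]
ee_rot: [2.647, 1.691, 0.001]
contact_force: [0.3, -0.2, -0.2]
width: 0.0436
finger_force: 29.9
t 8.12 pos [ 0.5945 -0.1806  0.0841] w 0.0436 q [ 0.76  0.73 -0.7   1.73  0.59  0.9  -0.64] tilt 0.04
 lin [-0.14 -0.13  0.46] dist 0.5 yang now -24.9
```

Lower in small steps until contact, release, and retreat.

```bash
python3 -m crank '[{"linear":[0,0,0.3],"rot":[0,0,0],"claw":3},{"linear":[0,0,0.1],"rot":[0,0,0],"claw":3},{"linear":[0,0,0.1],"rot":[0,0,0],"claw":3},{"linear":[0,0,0],"rot":[0,0,0],"claw":3}]'
python3 - <<'E'
from h import *
go(.5927,-.1813,.0795)
E
```

```text
time_s: 8.62
position: [0.5943, -0.1805, 0.0789]
ee_rot: [2.647, 1.691, 0.0]
contact_force: [0.1, -0.1, -0.2]
width: 0.0433
finger_force: 29.9
t 8.62 pos [ 0.5943 -0.1805  0.0789] w 0.0433 q [ 0.75  0.74 -0.7   1.74  0.59  0.89 -0.64] tilt 0.01
 lin [-0.14 -0.11 -0.06] dist 0.2 yang now -24.9
```

```bash
python3 -m crank '[{"linear":[0,0,0.1],"rot":[0,0,0],"claw":3},{"linear":[0,0,0],"rot":[0,0,0],"claw":3}]'; python3 -m crank '[{"linear":[0,0,0.05],"rot":[0,0,0],"claw":3},{"linear":[0,0,0],"rot":[0,0,0],"claw":5},{"linear":[0,0,0],"rot":[0,0,0],"claw":6},{"linear":[0,0,0],"rot":[0,0,0],"claw":7},{"linear":[0,0,0],"rot":[0,0,0],"claw":7},{"linear":[0,0,-2],"rot":[0,0,0],"claw":7},{"linear":[0,0,-3],"rot":[0,0,0],"claw":8},{"linear":[0,0,-4],"rot":[0,0,0],"claw":9},{"linear":[0,0,-4],"rot":[0,0,0],"claw":9},{"linear":[0,0,-4],"rot":[0,0,0],"claw":9},{"linear":[0,0,0],"rot":[0,0,0],"claw":9}]'
python3 - <<'E'
from h import *
go(.427,.008,.25,145)
w,c,d=wcloud("pics/wrist4.png")
rect(w[near(w,.5927,-.181,.045,.06,.1)],"cat hi")
rect(w[near(w,.5927,-.181,.045,.1,.13)],"cat head")
rect(w[near(w,.427,.008,.07,.015,.09)],"blank")
rect(w[near(w,.427,.008,.07,.05,.09)],"blank top")
E
```

```text
time_s: 8.88
position: [0.5943, -0.1805, 0.0788]
ee_rot: [2.647, 1.691, -0.001]
contact_force: [-2.4, 0.3, 7.2]
width: 0.044
finger_force: 30.2
time_s: 10.25
position: [0.5967, -0.1802, 0.2526]
ee_rot: [2.642, 1.688, 0.008]
contact_force: [0.9, 0.4, 0.7]
width: 0.09
finger_force: 0.0
t 10.25 pos [ 0.5967 -0.1802  0.2526] w 0.09 q [ 0.84  0.54 -0.83  1.62  0.43  1.16 -0.52] tilt 0.47
 lin [  9.95 -23.31   0.08] dist 25.3 yang now -24.8 rotz 10.2
cat hi 1091 ctr [ 595.5 -178.5] size [40.9 46.7] long 137.9 z 0.082
cat head 664 ctr [ 594.5 -182.7] size [27.6 25.5] long 34.8 z 0.105
blank 3075 ctr [426.6   6.4] size [73.8 48.4] long 54.2 z 0.0607
blank top 2311 ctr [426.5   6.3] size [73.3 48.4] long 54.1 z 0.0614
```

View pics/wrist4.png

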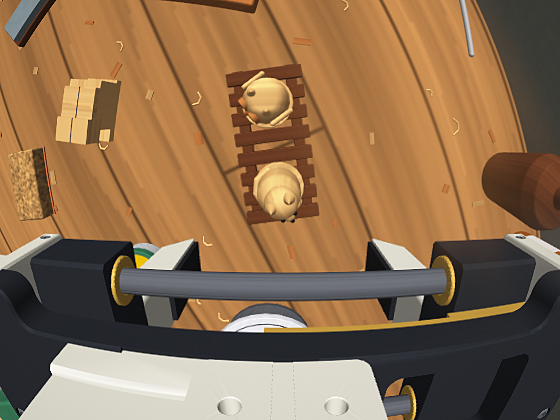

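```bash
python3 -m crank '[{"linear":[1.6,-3.9,0],"rot":[0,0,0],"claw":9},{"linear":[1.7,-3.9,0],"rot":[0,0,0],"claw":9},{"linear":[1.7,-3.9,0],"rot":[0,0,0],"claw":9},{"linear":[1.6,-3.9,0],"rot":[0,0,0],"claw":9},{"linear":[1.7,-3.9,0],"rot":[0,0,0],"claw":9},{"linear":[1.7,-3.9,0],"rot":[0,0,0],"claw":9},{"linear":[0,0,0],"rot":[0,0,5.5],"claw":9},{"linear":[0,0,0],"rot":[0,0,5.5],"claw":9},{"linear":[0,0,0],"rot":[0,0,0],"claw":9}]'
python3 - <<'E'
from h import *
go(.4267,.0068,.042,144.2)
E
```

```text
time_s: 11.42
position: [0.4232, 0.0087, 0.2468]
ee_rot: [-2.796, -1.431, 0.002]
contact_force: [0.1, -0.6, -0.6]
width: 0.0901
finger_force: 0.0
t 11.43 pos [0.4232 0.0087 0.2468] w 0.0901 q [ 0.85  0.15 -1.    2.08  0.15  0.99 -0.85] tilt 0.07
 lin [ 0.07  0.41 20.48] dist 20.5 yang now -35.8 rotz 0.0
```

```bash
python3 -m crank '[{"linear":[0.1,0.4,4],"rot":[0,0,0],"claw":9},{"linear":[0,0,5],"rot":[0,0,0],"claw":9},{"linear":[0,0,5],"rot":[0,0,0],"claw":9},{"linear":[0,0,4],"rot":[0,0,0],"claw":9},{"linear":[0,0,2],"rot":[0,0,0],"claw":9},{"linear":[0,0,0.5],"rot":[0,0,0],"claw":9},{"linear":[0,0,0],"rot":[0,0,0],"claw":3},{"linear":[0,0,0],"rot":[0,0,0],"claw":3},{"linear":[0,0,0],"rot":[0,0,0],"claw":3},{"linear":[0,0,0],"rot":[0,0,0],"claw":3},{"linear":[0,0,0],"rot":[0,0,0],"claw":3},{"linear":[0,0,0],"rot":[0,0,0],"claw":3}]'
python3 - <<'E'
from h import *
go(.4267,.0068,.042,144.2)
E
```

```text
time_s: 12.92
position: [0.4279, 0.007, 0.0425]
ee_rot: [2.797, 1.429, 0.0]
contact_force: [-1.3, -0.4, 5.5]
width: 0.0461
finger_force: 30.0
t 12.93 pos [0.4279 0.007  0.0425] w 0.0461 q [ 0.52  0.55 -0.7   2.22  0.66  0.59 -1.3 ] tilt 0.03
 lin [-0.09 -0.09  0.05] dist 0.1 yang now -35.9 rotz -0.1
```

```bash
python3 -m crank '[{"linear":[0,0,-1],"rot":[0,0,0],"claw":3},{"linear":[0,0,-3],"rot":[0,0,0],"claw":3},{"linear":[0,0,-4],"rot":[0,0,0],"claw":3},{"linear":[0,0,-3],"rot":[0,0,0],"claw":3},{"linear":[0,0,-1],"rot":[0,0,0],"claw":3},{"linear":[0,0,0],"rot":[0,0,3.9],"claw":3},{"linear":[0,0,0],"rot":[0,0,0],"claw":3}]'
python3 - <<'E'
from h import *
go(.6497,.1103,.0795)
E
```

```text
time_s: 13.8
position: [0.4272, 0.0069, 0.1618]
ee_rot: [-2.844, -1.334, 0.001]
contact_force: [-0.6, -0.1, -0.6]
width: 0.0454
finger_force: 30.0
t 13.8 pos [0.4272 0.0069 0.1618] w 0.0454 q [ 0.73  0.33 -0.92  2.15  0.36  0.82 -1.11] tilt 0.05
 lin [22.18 10.51  8.21] dist 25.9 yang now -39.7
```

Stop short by 8 cm along tool x to view the held blank and pad.

```bash
python3 -m crank '[{"linear":[2,2,0],"rot":[0,0,0],"claw":3},{"linear":[3,2.6,0],"rot":[0,0,0],"claw":3},{"linear":[3,2.6,0],"rot":[0,0,0],"claw":3},{"linear":[3,2,0],"rot":[0,0,0],"claw":3},{"linear":[3,1.3,0],"rot":[0,0,0],"claw":3},{"linear":[0,0,0],"rot":[0,0,0],"claw":3}]'
python3 - <<'E'
from h import *
from rig import read_state
s=read_state()
w,c,d=wcloud("pics/wrist5.png")
rect(w[near(w,.6497,.1103,.08,.028,.044)&(c.max(-1)<70)],"pad")
M=R.from_rotvec(s["ee_rot"]).as_matrix();t=(w-s["position"])@M
m=(np.abs(t[...,1])<.026)&(np.abs(t[...,0])<.06)&(t[...,2]<.05)&(t[...,2]>-.035)&(c.min(-1)>90)
q=t[m];print(len(q))
for z in np.arange(-.03,.05,.01):
  k=q[abs(q[:,2]-z)<.005]
  if len(k)>5: print(z.round(3),len(k),"x",np.percentile(k[:,0],[1,99]).round(4),"y",np.percentile(k[:,1],[1,99]).round(4))
go(.6497,.1103,.0795)
E
```

```text
time_s: 14.55
position: [0.599, 0.0496, 0.1611]
ee_rot: [-2.84, -1.337, -0.001]
contact_force: [-0.5, 0.0, -0.2]
width: 0.0458
finger_force: 30.0
pad 15554 ctr [644.2 114.5] size [103.1 116.5] long 140.4 z 0.0371
13278
-0.03 316 x [-0.01    0.0075] y [-0.026   0.0247]
-0.02 6972 x [-0.0103  0.0266] y [-0.0234  0.0219]
-0.01 3289 x [0.0101 0.0356] y [-0.0234  0.0246]
0.0 617 x [0.0143 0.0357] y [-0.0233  0.0245]
0.01 498 x [0.0351 0.0358] y [-0.0232  0.0217]
0.02 434 x [0.0351 0.0357] y [-0.0237  0.0215]
0.03 991 x [0.0352 0.0396] y [-0.0235  0.0217]
0.04 161 x [0.0389 0.0397] y [-0.0237  0.0213]
t 14.6 pos [0.5975 0.0486 0.1609] w 0.046 q [ 0.46  0.62 -0.8   1.75  0.51  1.   -1.23] tilt 0.14
 lin [8.08 0.11 8.13] dist 11.5 yang now -39.6
```

View pics/wrist5.png

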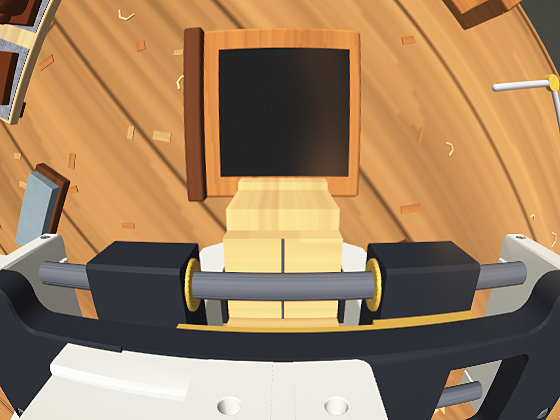

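```bash
python3 -m crank '[{"linear":[3,0.1,0],"rot":[0,0,0],"claw":3},{"linear":[3,0.1,0],"rot":[0,0,0],"claw":3},{"linear":[2,0,0],"rot":[0,0,0],"claw":3},{"linear":[0,0,2],"rot":[0,0,0],"claw":3},{"linear":[0,0,3],"rot":[0,0,0],"claw":3},{"linear":[0,0,2],"rot":[0,0,0],"claw":3},{"linear":[0,0,0.7],"rot":[0,0,0],"claw":3},{"linear":[0,0,0.3],"rot":[0,0,0],"claw":3},{"linear":[0,0,0],"rot":[0,0,0],"claw":3},{"linear":[0,0,0],"rot":[0,0,0],"claw":3}]'
python3 - <<'E'
from h import *
go(.6497,.1103,.0785)
E
```

```text
time_s: 15.85
position: [0.6513, 0.108, 0.0832]
ee_rot: [2.844, 1.334, 0.002]
contact_force: [0.5, 0.9, -1.6]
width: 0.0455
finger_force: 30.0
t 15.85 pos [0.6513 0.108  0.0832] w 0.0455 q [ 0.28  0.8  -0.71  1.63  0.61  0.95 -1.35] tilt 0.09
 lin [ 0.07 -0.27  0.47] dist 0.6 yang now -39.8
```

```bash
python3 -m crank '[{"linear":[0,-0.2,0.2],"rot":[0,0,0],"claw":3},{"linear":[0,0,0.15],"rot":[0,0,0],"claw":3},{"linear":[0,0,0.1],"rot":[0,0,0],"claw":3},{"linear":[0,0,0.05],"rot":[0,0,0],"claw":3},{"linear":[0,0,0],"rot":[0,0,0],"claw":3}]';  python3 -m crank '[{"linear":[0,0,0],"rot":[0,0,0],"claw":5},{"linear":[0,0,0],"rot":[0,0,0],"claw":6.5},{"linear":[0,0,0],"rot":[0,0,0],"claw":6.5},{"linear":[0,0,0],"rot":[0,0,0],"claw":6.5},{"linear":[0,0,-2],"rot":[0,0,0],"claw":6.5},{"linear":[0,0,-3],"rot":[0,0,0],"claw":8},{"linear":[0,0,-4],"rot":[0,0,0],"claw":9},{"linear":[0,0,-4],"rot":[0,0,0],"claw":9},{"linear":[0,0,-4],"rot":[0,0,0],"claw":9},{"linear":[0,0,0],"rot":[0,0,0],"claw":9}]'
python3 - <<'E'
from h import *
go(.54,.405,.25,113.6)
w,c,d=wcloud("pics/wrist6.png")
rect(w[near(w,.65,.11,.06,.075,.12)],"blank top")
rect(w[near(w,.494,.385,.13,.015,.027)],"plank")
rect(w[near(w,.54,.405,.055,.045,.11)],"rabbit")
E
```

```text
time_s: 16.48
position: [0.6491, 0.1094, 0.0786]
ee_rot: [2.844, 1.334, 0.0]
contact_force: [-5.1, -2.0, 8.4]
width: 0.0459
finger_force: 30.0
time_s: 17.73
position: [0.6514, 0.1105, 0.253]
ee_rot: [2.842, 1.333, 0.013]
contact_force: [1.2, 0.2, -0.0]
width: 0.0896
finger_force: 0.0
t 17.73 pos [0.6514 0.1105 0.253 ] w 0.0896 q [ 0.34  0.61 -0.83  1.52  0.47  1.21 -1.25] tilt 0.49
 lin [ 15.52 -27.39   0.26] dist 31.5 yang now -39.7 rotz 26.7
blank top 4082 ctr [647.4 108.9] size [73.2 46.2] long 50.1 z 0.0975
plank 2946 ctr [494.6 387.6] size [190.   86.5] long 24.1 z 0.0215
rabbit 2312 ctr [540.9 403.5] size [83. 42.] long 20.5 z 0.0757
```

```bash
python3 -m crank '[{"linear":[2.2,-3.9,0],"rot":[0,0,0],"claw":9},{"linear":[2.2,-3.9,0],"rot":[0,0,0],"claw":9},{"linear":[2.2,-3.9,0],"rot":[0,0,0],"claw":9},{"linear":[2.2,-3.9,0],"rot":[0,0,0],"claw":9},{"linear":[2.2,-3.9,0],"rot":[0,0,0],"claw":9},{"linear":[2.2,-3.9,0],"rot":[0,0,0],"claw":9},{"linear":[2.2,-3.9,0],"rot":[0,0,0],"claw":9},{"linear":[0,0,0],"rot":[0,0,8.7],"claw":9},{"linear":[0,0,0],"rot":[0,0,8.7],"claw":9},{"linear":[0,0,0],"rot":[0,0,8.7],"claw":9},{"linear":[0,0,0],"rot":[0,0,0],"claw":9}]'
python3 - <<'E'
from h import *
go(.54,.406,.064,114)
w,c,d=wcloud("pics/wrist7.png")
rect(w[near(w,.494,.385,.13,.015,.027)],"plank")
rect(w[near(w,.54,.405,.055,.035,.11)],"rabbit")
rect(w[near(w,.54,.405,.055,.045,.062)],"rabbit mid")
rect(w[near(w,.54,.405,.055,.028,.037)&(c.max(-1)<130)],"plinth")
rect(w[near(w,.449,.366,.045,.045,.12)],"owl")
E
```

```text
time_s: 19.15
position: [0.5373, 0.4017, 0.2465]
ee_rot: [3.07, 0.659, -0.002]
contact_force: [-0.1, 0.3, -0.2]
width: 0.0898
finger_force: 0.0
t 19.15 pos [0.5373 0.4017 0.2465] w 0.0898 q [-0.19  0.62 -0.74  1.49  0.43  1.2  -2.14] tilt 0.09
 lin [ 0.45 -0.3  18.25] dist 18.3 yang now -65.8 rotz 0.2
plank 4573 ctr [508.7 395. ] size [159.1  85. ] long 24.5 z 0.0216
rabbit 2947 ctr [539.1 408.8] size [83.2 50. ] long 30.7 z 0.0843
rabbit mid 168 ctr [541.9 404.1] size [80.9 34.2] long 37.9 z 0.0542
plinth 578 ctr [539.9 409.2] size [77.6 52.5] long 31.2 z 0.034
owl 774 ctr [453.4 369.5] size [42.2 44.5] long 128.2 z 0.0711
```

View pics/wrist7.png

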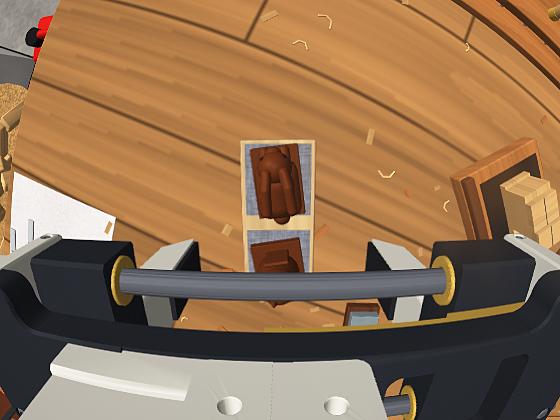

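```bash
python3 -m crank '[{"linear":[0.5,-0.5,0],"rot":[0,0,-7],"claw":9},{"linear":[0,0,4],"rot":[0,0,0],"claw":9},{"linear":[0,0,4],"rot":[0,0,0],"claw":9},{"linear":[0,0,4],"rot":[0,0,0],"claw":9},{"linear":[0,0,3],"rot":[0,0,0],"claw":9},{"linear":[0,0,0],"rot":[0,0,0],"claw":9}]'
python3 - <<'E'
from h import *
go(.540,.409,.063,121.2)
E
```

```text
time_s: 19.95
position: [0.5385, 0.4069, 0.094]
ee_rot: [3.023, 0.846, -0.009]
contact_force: [-0.0, -1.0, -0.1]
width: 0.0904
finger_force: 0.0
t 19.95 pos [0.5385 0.4069 0.094 ] w 0.0904 q [-0.24  0.79 -0.68  1.58  0.56  0.98 -2.12] tilt 0.36
 lin [ 0.26 -0.1   3.1 ] dist 3.1 yang now -58.7 rotz 0.1
```

```bash
python3 -m crank '[{"linear":[0.2,-0.1,1.5],"rot":[0,0,0],"claw":9},{"linear":[0,0,1.2],"rot":[0,0,0],"claw":9},{"linear":[0,0,0.4],"rot":[0,0,0],"claw":9},{"linear":[0,0,0],"rot":[0,0,0],"claw":3},{"linear":[0,0,0],"rot":[0,0,0],"claw":3},{"linear":[0,0,0],"rot":[0,0,0],"claw":3},{"linear":[0,0,0],"rot":[0,0,0],"claw":3},{"linear":[0,0,0],"rot":[0,0,0],"claw":3},{"linear":[0,0,0],"rot":[0,0,0],"claw":3},{"linear":[0,0,0],"rot":[0,0,0],"claw":3}]'
python3 - <<'E'
from h import *
go(.540,.409,.063,121.2)
E
```

```text
time_s: 21.2
position: [0.5416, 0.4106, 0.0664]
ee_rot: [3.026, 0.843, 0.0]
contact_force: [-0.2, -1.0, 0.3]
width: 0.0437
finger_force: 30.0
t 21.2 pos [0.5416 0.4106 0.0664] w 0.0437 q [-0.25  0.83 -0.65  1.58  0.59  0.94 -2.13] tilt 0.01
 lin [-0.22  0.05  0.34] dist 0.4 yang now -58.9 rotz -0.1
```

```bash
python3 -m crank '[{"linear":[0,0,-1],"rot":[0,0,0],"claw":3},{"linear":[0,0,-3],"rot":[0,0,0],"claw":3},{"linear":[0,0,-4],"rot":[0,0,0],"claw":3},{"linear":[0,0,-4],"rot":[0,0,0],"claw":3},{"linear":[0,0,-2],"rot":[0,0,0],"claw":3},{"linear":[0,0,0],"rot":[0,0,0],"claw":3}]'
python3 - <<'E'
from h import *
go(.44,.01,.2,121.2)
E
```

```text
time_s: 21.95
position: [0.542, 0.4112, 0.2078]
ee_rot: [-3.025, -0.843, -0.004]
contact_force: [0.0, 0.3, -1.2]
width: 0.044
finger_force: 30.0
t 21.95 pos [0.542  0.4112 0.2078] w 0.044 q [-0.2   0.67 -0.74  1.5   0.48  1.15 -2.06] tilt 0.17
 lin [-29.48  29.06   0.69] dist 41.4 yang now -58.9 rotz -0.1
```

```bash
python3 -m crank '[{"linear":[-1.5,1.5,0],"rot":[0,0,0],"claw":3},{"linear":[-2.8,2.8,0],"rot":[0,0,0],"claw":3},{"linear":[-2.8,2.8,0],"rot":[0,0,0],"claw":3},{"linear":[-2.8,2.8,0],"rot":[0,0,0],"claw":3},{"linear":[-2.8,2.8,0],"rot":[0,0,0],"claw":3},{"linear":[-2.8,2.8,0],"rot":[0,0,0],"claw":3},{"linear":[-2.8,2.8,0],"rot":[0,0,0],"claw":3},{"linear":[-2.8,2.8,0],"rot":[0,0,0],"claw":3},{"linear":[-2.8,2.8,0],"rot":[0,0,0],"claw":3},{"linear":[-2.8,2.8,0],"rot":[0,0,0],"claw":3},{"linear":[-2.8,2.4,0],"rot":[0,0,0],"claw":3},{"linear":[0,0,0],"rot":[0,0,0],"claw":3}]';python3 -m crank '[{"linear":[0,0,3],"rot":[0,0,0],"claw":3},{"linear":[0,0,4],"rot":[0,0,0],"claw":3},{"linear":[0,0,4],"rot":[0,0,0],"claw":3},{"linear":[0,0,3],"rot":[0,0,0],"claw":3},{"linear":[0,0,1],"rot":[0,0,0],"claw":3},{"linear":[0,0,0],"rot":[0,0,0],"claw":3}]'
python3 - <<'E'
from h import *
go(.44,.01,.0454)
E
```

```text
time_s: 23.45
position: [0.4372, 0.0056, 0.2045]
ee_rot: [3.029, 0.835, -0.007]
contact_force: [-0.2, -0.7, -0.3]
width: 0.044
finger_force: 30.0
time_s: 24.2
position: [0.439, 0.0099, 0.0557]
ee_rot: [-3.025, -0.845, 0.002]
contact_force: [-0.6, 0.6, -1.0]
width: 0.0437
finger_force: 30.0
t 24.2 pos [0.439  0.0099 0.0557] w 0.0437 q [ 0.46  0.51 -0.63  2.19  0.54  0.6  -1.6 ] tilt 0.11
 lin [0.1  0.04 1.03] dist 1.0 yang now -58.8
```

```bash
python3 -m crank '[{"linear":[0,0,0.5],"rot":[0,0,0],"claw":3},{"linear":[0,0,0.3],"rot":[0,0,0],"claw":3},{"linear":[0,0,0.2],"rot":[0,0,0],"claw":3},{"linear":[0,0,0.05],"rot":[0,0,0],"claw":3},{"linear":[0,0,0],"rot":[0,0,0],"claw":3}]';python3 -m crank '[{"linear":[0,0,0],"rot":[0,0,0],"claw":5},{"linear":[0,0,0],"rot":[0,0,0],"claw":6.5},{"linear":[0,0,0],"rot":[0,0,0],"claw":6.5},{"linear":[0,0,0],"rot":[0,0,0],"claw":6.5},{"linear":[0,0,-2],"rot":[0,0,0],"claw":6.5},{"linear":[0,0,-3],"rot":[0,0,0],"claw":8},{"linear":[0,0,-4],"rot":[0,0,0],"claw":9},{"linear":[0,0,-4],"rot":[0,0,0],"claw":9},{"linear":[0,0,-4],"rot":[0,0,0],"claw":9},{"linear":[0,0,-3],"rot":[0,0,0],"claw":9},{"linear":[0,0,0],"rot":[0,0,0],"claw":9}]'
python3 - <<'E'
from h import *
go(.487,-.375,.25)
w,c,d=wcloud("pics/wrist8.png")
rect(w[near(w,.44,.01,.055,.025,.09)],"rabbit")
rect(w[near(w,.44,.01,.055,.006,.017)&(c.max(-1)<130)],"plinth")
E
```

```text
time_s: 24.82
position: [0.4396, 0.0089, 0.0459]
ee_rot: [3.026, 0.843, 0.0]
contact_force: [0.0, -0.4, -0.3]
width: 0.044
finger_force: 30.0
time_s: 26.2
position: [0.441, 0.0089, 0.2478]
ee_rot: [3.024, 0.842, 0.007]
contact_force: [-0.1, -0.6, -0.4]
width: 0.0901
finger_force: 0.0
t 26.2 pos [0.441  0.0089 0.2478] w 0.0901 q [ 0.73  0.17 -0.88  2.05  0.16  0.99 -1.26] tilt 0.29
 lin [-15.9   35.24  -0.14] dist 38.7 yang now -58.9 
rabbit 2406 ctr [437.2   7.8] size [82.8 43.5] long 30.5 z 0.0639
plinth 538 ctr [437.5   8.2] size [77.2 52.1] long 31.2 z 0.0129
```

```bash
python3 -m crank '[{"linear":[-1.6,3.5,0],"rot":[0,0,0],"claw":9},{"linear":[-1.6,3.5,0],"rot":[0,0,0],"claw":9},{"linear":[-1.6,3.5,0],"rot":[0,0,0],"claw":9},{"linear":[-1.6,3.5,0],"rot":[0,0,0],"claw":9},{"linear":[-1.6,3.5,0],"rot":[0,0,0],"claw":9},{"linear":[-1.6,3.5,0],"rot":[0,0,0],"claw":9},{"linear":[-1.6,3.5,0],"rot":[0,0,0],"claw":9},{"linear":[-1.6,3.5,0],"rot":[0,0,0],"claw":9},{"linear":[-1.6,3.5,0],"rot":[0,0,0],"claw":9},{"linear":[-1.6,3.6,0],"rot":[0,0,0],"claw":9},{"linear":[0,0,0],"rot":[0,0,0],"claw":9}]'
python3 - <<'E'
from h import *
go(.487,-.375,.25)
w,c,d=wcloud("pics/wrist9.png")
m=near(w,.484,-.377,.1,.053,.067);rect(w[m],"wheel")
m=near(w,.484,-.377,.06,.066,.078)&(c.max(-1)<130);rect(w[m],"plinth")
rect(w[near(w,.487,-.375,.05,.085,.135)],"torso")
rect(w[near(w,.487,-.375,.05,.135,.16)],"head")
E
```

```text
time_s: 27.62
position: [0.4822, -0.3775, 0.2428]
ee_rot: [-3.027, -0.835, 0.004]
contact_force: [0.6, 0.8, -0.9]
width: 0.0902
finger_force: 0.0
t 27.62 pos [ 0.4822 -0.3775  0.2428] w 0.0902 q [ 1.08  0.48 -0.63  1.65  0.31  1.11 -0.66] tilt 0.18
 lin [ 0.54  0.02 -0.72] dist 0.9 yang now -59.2 
wheel 12973 ctr [ 483.4 -378. ] size [148.4 148.4] long 97.8 z 0.0613
plinth 1040 ctr [ 484.  -377.5] size [57.2 58.4] long 166.3 z 0.073
torso 1220 ctr [ 487.3 -376.9] size [42.6 48. ] long 163.5 z 0.1179
head 1252 ctr [ 488.2 -378.6] size [30.  31.3] long 168.2 z 0.1439
```

View pics/wrist9.png

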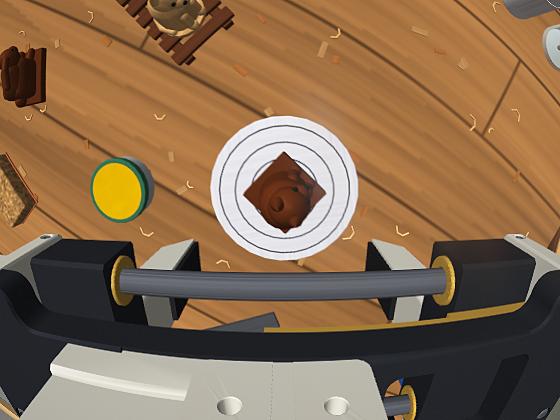

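```bash
python3 -m crank '[{"linear":[0.2,0.1,3],"rot":[0,0,0],"claw":9},{"linear":[0,0,4],"rot":[0,0,0],"claw":9},{"linear":[0,0,3],"rot":[0,0,0],"claw":9},{"linear":[0,0,2],"rot":[0,0,0],"claw":9},{"linear":[0,0,0.4],"rot":[0,0,0],"claw":9},{"linear":[0,0,0],"rot":[0,0,0],"claw":9}]'
python3 - <<'E'
from h import *
go(.4845,-.3775,.118)
E
```

```text
time_s: 28.42
position: [0.4869, -0.3738, 0.1222]
ee_rot: [3.026, 0.844, 0.001]
contact_force: [-0.3, 0.3, 0.2]
width: 0.0901
finger_force: 0.0
t 28.43 pos [ 0.4869 -0.3738  0.1222] w 0.0901 q [ 1.03  0.62 -0.57  1.74  0.41  0.9  -0.74] tilt 0.04
 lin [-0.4   0.2   0.42] dist 0.6 yang now -58.8
```

```bash
python3 -m crank '[{"linear":[-0.4,0.2,0.3],"rot":[0,0,0],"claw":9},{"linear":[0,0,0.1],"rot":[0,0,0],"claw":9},{"linear":[0,0,0],"rot":[0,0,0],"claw":9},{"linear":[0,0,0],"rot":[0,0,0],"claw":3},{"linear":[0,0,0],"rot":[0,0,0],"claw":3},{"linear":[0,0,0],"rot":[0,0,0],"claw":3},{"linear":[0,0,0],"rot":[0,0,0],"claw":3},{"linear":[0,0,0],"rot":[0,0,0],"claw":3},{"linear":[0,0,0],"rot":[0,0,0],"claw":3},{"linear":[0,0,0],"rot":[0,0,0],"claw":3}]'
python3 - <<'E'
from h import *
go(.4845,-.3775,.118)
E
```

```text
time_s: 29.68
position: [0.4839, -0.3778, 0.1177]
ee_rot: [-3.026, -0.843, -0.0]
contact_force: [-0.6, 0.7, 0.2]
width: 0.0437
finger_force: 29.9
t 29.68 pos [ 0.4839 -0.3778  0.1177] w 0.0437 q [ 1.03  0.63 -0.56  1.74  0.41  0.89 -0.74] tilt 0.0
 lin [ 0.06  0.01 -0.03] dist 0.1 yang now -58.9
```

```bash
python3 -m crank '[{"linear":[0,0,-1],"rot":[0,0,0],"claw":3},{"linear":[0,0,-2.5],"rot":[0,0,0],"claw":3},{"linear":[0,0,-3],"rot":[0,0,0],"claw":3},{"linear":[0,0,-2],"rot":[0,0,0],"claw":3},{"linear":[0,0,-1],"rot":[0,0,0],"claw":3},{"linear":[0,0,0],"rot":[0,0,0],"claw":3}]'
python3 - <<'E'
from h import *
go(.54,.4085,.21,114)
E
```

```text
time_s: 30.42
position: [0.484, -0.378, 0.2132]
ee_rot: [3.025, 0.843, 0.001]
contact_force: [0.3, 0.3, -1.7]
width: 0.0437
finger_force: 29.9
t 30.43 pos [ 0.484  -0.378   0.2132] w 0.0437 q [ 1.08  0.51 -0.62  1.68  0.33  1.06 -0.67] tilt 0.06
 lin [ 45.46 -64.43   0.26] dist 78.9 yang now -58.9 rotz 7.1
```

```bash
python3 -m crank '[{"linear":[1,-1.4,0],"rot":[0,0,0],"claw":3},{"linear":[2.3,-3.3,0],"rot":[0,0,0],"claw":3},{"linear":[2.3,-3.3,0],"rot":[0,0,0],"claw":3},{"linear":[2.3,-3.3,0],"rot":[0,0,0],"claw":3},{"linear":[2.3,-3.3,0],"rot":[0,0,0],"claw":3},{"linear":[2.3,-3.3,0],"rot":[0,0,0],"claw":3},{"linear":[2.3,-3.3,0],"rot":[0,0,0],"claw":3},{"linear":[2.3,-3.3,0],"rot":[0,0,0],"claw":3},{"linear":[2.3,-3.3,0],"rot":[0,0,0],"claw":3},{"linear":[2.3,-3.3,0],"rot":[0,0,0],"claw":3},{"linear":[2.3,-3.3,0],"rot":[0,0,0],"claw":3},{"linear":[2.3,-3.3,0],"rot":[0,0,0],"claw":3}]';python3 -m crank '[{"linear":[2.3,-3.3,0],"rot":[0,0,0],"claw":3},{"linear":[2.3,-3.3,0],"rot":[0,0,0],"claw":3},{"linear":[2.3,-3.3,0],"rot":[0,0,0],"claw":3},{"linear":[2.3,-3.3,0],"rot":[0,0,0],"claw":3},{"linear":[2.3,-3.3,0],"rot":[0,0,0],"claw":3},{"linear":[2.3,-3.3,0],"rot":[0,0,0],"claw":3},{"linear":[1.5,-2.2,0],"rot":[0,0,0],"claw":3},{"linear":[0.7,-1.1,0],"rot":[0,0,0],"claw":3},{"linear":[0,0,0],"rot":[0,0,7],"claw":3},{"linear":[0,0,0],"rot":[0,0,0],"claw":3}]'
python3 - <<'E'
from h import *
go(.54,.4085,.0787,114)
E
```

```text
time_s: 31.92
position: [0.5124, 0.0831, 0.2118]
ee_rot: [-3.025, -0.845, 0.003]
contact_force: [0.8, 0.0, -0.4]
width: 0.0439
finger_force: 29.9
time_s: 33.17
position: [0.5309, 0.3607, 0.212]
ee_rot: [3.071, 0.658, -0.002]
contact_force: [0.3, -0.0, -0.6]
width: 0.0436
finger_force: 29.9
t 33.17 pos [0.5309 0.3607 0.212 ] w 0.0436 q [-0.13  0.6  -0.73  1.6   0.43  1.11 -2.11] tilt 0.1
 lin [ 2.81 -4.   13.32] dist 14.2 yang now -65.8 rotz 0.2
```

Run:
```python
from h import *
from rig import read_state
s=read_state();w,c,d=wcloud("pics/wrist10.png")
m=near(w,.5,.39,.13,.013,.027);rect(w[m],"plank")
q=w[m&near(w,.56,.42,.06,.013,.027)]
# far corner edges in plank axes
a=np.radians(24.2);ax=np.array([np.cos(a),np.sin(a)]);ay=np.array([-ax[1],ax[0]])
print("far end",np.percentile(q[:,:2]@ax,99.5)*1000,"sides",np.percentile(q[:,:2]@ay,[.5,99.5])*1000,"model_place pred",(np.percentile(q[:,:2]@ax,99.5)-.045)*ax+np.percentile(q[:,:2]@ay,[.5,99.5]).mean()*ay)
M=R.from_rotvec(s["ee_rot"]).as_matrix();t=(w-s["position"])@M
m=(abs(t[...,0])<.05)&(abs(t[...,1])<.045)&(t[...,2]>.043)&(t[...,2]<.06)&(c.max(-1)<160)
q=t[m];print(len(q),q.min(0),q.max(0));b=cv2.boxPoints(cv2.minAreaRect((q[:,:2]*1000).astype(np.float32)));print(b.round(1))
```

```text
plank 7182 ctr [519.3 399.8] size [133.9  83.9] long 24.4 z 0.0219
far end 704.1221020426689 sides [110.01941146 192.88286551] model_place pred [0.53911522 0.40833096]
2250 [-0.00171605 -0.04048176  0.04306775] [0.04011514 0.0397107  0.05614242]
[[ -1.7 -40.5]
 [ 40.1 -40.5]
 [ 40.1  39.7]
 [ -1.7  39.7]]
```

View pics/wrist10.png

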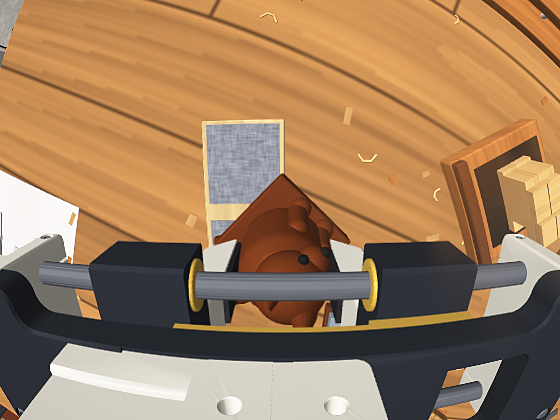

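```bash
python3 -m crank '[{"linear":[1.5,-2,0],"rot":[0,0,0],"claw":3},{"linear":[1.3,-2,0],"rot":[0,0,0],"claw":3},{"linear":[0,0,2],"rot":[0,0,0],"claw":3},{"linear":[0,0,3],"rot":[0,0,0],"claw":3},{"linear":[0,0,3],"rot":[0,0,0],"claw":3},{"linear":[0,0,2],"rot":[0,0,0],"claw":3},{"linear":[0,0,1.5],"rot":[0,0,0],"claw":3},{"linear":[0,0,0.8],"rot":[0,0,0],"claw":3},{"linear":[0,0,0],"rot":[0,0,0],"claw":3},{"linear":[0,0,0],"rot":[0,0,0],"claw":3}]'
python3 - <<'E'
from h import *
go(.5395,.4085,.0787,114)
E
```

```text
time_s: 34.48
position: [0.5412, 0.4099, 0.0907]
ee_rot: [-3.071, -0.657, -0.002]
contact_force: [-0.2, 0.6, -1.3]
width: 0.0437
finger_force: 29.9
t 34.48 pos [0.5412 0.4099 0.0907] w 0.0437 q [-0.26  0.79 -0.64  1.58  0.55  0.96 -2.23] tilt 0.1
 lin [-0.21  0.06  1.2 ] dist 1.2 yang now -65.9 rotz 0.1
```

```bash
python3 -m crank '[{"linear":[-0.2,0,0.5],"rot":[0,0,0],"claw":3},{"linear":[0,0,0.4],"rot":[0,0,0],"claw":3},{"linear":[0,0,0.2],"rot":[0,0,0],"claw":3},{"linear":[0,0,0.1],"rot":[0,0,0],"claw":3},{"linear":[0,0,0],"rot":[0,0,0],"claw":3}]';python3 -m crank '[{"linear":[0,0,0],"rot":[0,0,0],"claw":5},{"linear":[0,0,0],"rot":[0,0,0],"claw":6.5},{"linear":[0,0,0],"rot":[0,0,0],"claw":6.5},{"linear":[0,0,0],"rot":[0,0,0],"claw":6.5},{"linear":[0,0,-2],"rot":[0,0,0],"claw":6.5},{"linear":[0,0,-3],"rot":[0,0,0],"claw":8},{"linear":[0,0,-4],"rot":[0,0,0],"claw":9},{"linear":[0,0,-4],"rot":[0,0,0],"claw":9},{"linear":[0,0,-4],"rot":[0,0,0],"claw":9},{"linear":[0,0,0],"rot":[0,0,0],"claw":9}]'
python3 - <<'E'
from h import *
go(.4375,.0082,.25,121.2)
w,c,d=wcloud("pics/wrist11.png")
rect(w[near(w,.54,.4085,.05,.05,.105)],"cat torso")
rect(w[near(w,.54,.4085,.05,.105,.14)],"cat head")
rect(w[near(w,.54,.4085,.055,.027,.037)&(c.max(-1)<130)],"plinth")
E
```

```text
time_s: 35.1
position: [0.5387, 0.4083, 0.0787]
ee_rot: [3.071, 0.657, -0.0]
contact_force: [-3.1, -1.7, 6.3]
width: 0.0438
finger_force: 30.1
time_s: 36.35
position: [0.5403, 0.4108, 0.2538]
ee_rot: [-3.068, -0.657, -0.013]
contact_force: [-0.7, 0.3, -0.3]
width: 0.0901
finger_force: 0.0
t 36.35 pos [0.5403 0.4108 0.2538] w 0.0901 q [-0.21  0.62 -0.73  1.47  0.43  1.21 -2.15] tilt 0.52
 lin [-25.86  32.52   0.08] dist 41.5 yang now -65.8 rotz -7.0
cat torso 1292 ctr [541.6 407.9] size [43.4 47. ] long 147.7 z 0.0846
cat head 427 ctr [540.6 407.6] size [21.1 22.4] long 114.5 z 0.1074
plinth 807 ctr [538.4 408.4] size [58.1 58.2] long 159.3 z 0.0339
```

Cat model is centred on its pad. Next, back to the rabbit.

```bash
python3 -m crank '[{"linear":[-2.4,3,0],"rot":[0,0,0],"claw":9},{"linear":[-2.4,3,0],"rot":[0,0,0],"claw":9},{"linear":[-2.4,3,0],"rot":[0,0,0],"claw":9},{"linear":[-2.4,3,0],"rot":[0,0,0],"claw":9},{"linear":[-2.4,3,0],"rot":[0,0,0],"claw":9},{"linear":[-2.4,3,0],"rot":[0,0,0],"claw":9},{"linear":[-2.4,3,0],"rot":[0,0,0],"claw":9},{"linear":[-2.4,3,0],"rot":[0,0,0],"claw":9},{"linear":[-2.4,3,0],"rot":[0,0,0],"claw":9},{"linear":[-2.4,3,0],"rot":[0,0,0],"claw":9},{"linear":[-1.8,2.5,0],"rot":[0,0,0],"claw":9},{"linear":[0,0,0],"rot":[0,0,-7],"claw":9}]'; python3 -m crank '[{"linear":[0,0,4],"rot":[0,0,0],"claw":9},{"linear":[0,0,4],"rot":[0,0,0],"claw":9},{"linear":[0,0,0],"rot":[0,0,0],"claw":9}]';python3 - <<'E'
from h import *
go(.4375,.0082,.045,121.2)
w,c,d=wcloud("pics/wrist12.png")
rect(w[near(w,.4375,.0082,.055,.006,.017)&(c.max(-1)<130)],"plinth")
E
```

```text
time_s: 37.9
position: [0.4349, 0.0034, 0.247]
ee_rot: [3.026, 0.84, -0.004]
contact_force: [0.8, 1.6, -0.7]
width: 0.0898
finger_force: 0.0
time_s: 38.28
position: [0.4332, 0.0064, 0.1652]
ee_rot: [-3.023, -0.844, 0.011]
contact_force: [-0.5, -0.6, -0.2]
width: 0.0902
finger_force: 0.0
t 38.27 pos [0.4332 0.0064 0.1652] w 0.0902 q [ 0.57  0.28 -0.73  2.14  0.26  0.81 -1.34] tilt 0.44
 lin [ 0.53  0.13 12.02] dist 12.0 yang now -58.8 rotz -0.0
plinth 731 ctr [437.7   7.9] size [77.6 51.7] long 30.9 z 0.013
```

```bash
python3 -m crank '[{"linear":[0.4,0.1,3],"rot":[0,0,0],"claw":9},{"linear":[0,0,4],"rot":[0,0,0],"claw":9},{"linear":[0,0,3],"rot":[0,0,0],"claw":9},{"linear":[0,0,1.5],"rot":[0,0,0],"claw":9},{"linear":[0,0,0.4],"rot":[0,0,0],"claw":9},{"linear":[0,0,0],"rot":[0,0,0],"claw":3},{"linear":[0,0,0],"rot":[0,0,0],"claw":3},{"linear":[0,0,0],"rot":[0,0,0],"claw":3},{"linear":[0,0,0],"rot":[0,0,0],"claw":3},{"linear":[0,0,0],"rot":[0,0,0],"claw":3},{"linear":[0,0,0],"rot":[0,0,0],"claw":3},{"linear":[0,0,0],"rot":[0,0,0],"claw":3}]';python3 - <<'E'
from h import *
go(.4377,.008,.045,121.2)
E
```

```text
time_s: 39.83
position: [0.4403, 0.0076, 0.0488]
ee_rot: [3.026, 0.843, -0.0]
contact_force: [-0.7, -0.1, 3.5]
width: 0.044
finger_force: 30.0
t 39.83 pos [0.4403 0.0076 0.0488] w 0.044 q [ 0.41  0.51 -0.57  2.19  0.51  0.57 -1.57] tilt 0.01
 lin [-0.2  -0.17  0.38] dist 0.5 yang now -58.9 rotz -0.1
```

```bash
python3 -m crank '[{"linear":[0,0,-1],"rot":[0,0,0],"claw":3},{"linear":[0,0,-3],"rot":[0,0,0],"claw":3},{"linear":[0,0,-4],"rot":[0,0,0],"claw":3},{"linear":[0,0,-4],"rot":[0,0,0],"claw":3},{"linear":[0,0,-2],"rot":[0,0,0],"claw":3},{"linear":[0,0,0],"rot":[0,0,0],"claw":3}]'
python3 - <<'E'
from h import *
go(.485,-.3775,.19)
E
```

```text
time_s: 40.58
position: [0.4414, 0.0074, 0.1903]
ee_rot: [3.024, 0.842, 0.005]
contact_force: [0.0, -0.7, -1.3]
width: 0.044
finger_force: 30.0
t 40.58 pos [0.4414 0.0074 0.1903] w 0.044 q [ 0.61  0.25 -0.76  2.11  0.23  0.86 -1.32] tilt 0.22
 lin [-16.16  35.2    0.09] dist 38.7 yang now -58.9
```

```bash
python3 -m crank '[{"linear":[-0.8,1.6,0],"rot":[0,0,0],"claw":3},{"linear":[-1.6,3.5,0],"rot":[0,0,0],"claw":3},{"linear":[-1.6,3.5,0],"rot":[0,0,0],"claw":3},{"linear":[-1.6,3.5,0],"rot":[0,0,0],"claw":3},{"linear":[-1.6,3.5,0],"rot":[0,0,0],"claw":3},{"linear":[-1.6,3.5,0],"rot":[0,0,0],"claw":3},{"linear":[-1.6,3.5,0],"rot":[0,0,0],"claw":3},{"linear":[-1.6,3.5,0],"rot":[0,0,0],"claw":3},{"linear":[-1.6,3.5,0],"rot":[0,0,0],"claw":3},{"linear":[-1.6,3.5,0],"rot":[0,0,0],"claw":3},{"linear":[-0.9,2,0],"rot":[0,0,0],"claw":3},{"linear":[0,0,0],"rot":[0,0,0],"claw":3}]'; python3 -m crank '[{"linear":[0,0,2],"rot":[0,0,0],"claw":3},{"linear":[0,0,2.5],"rot":[0,0,0],"claw":3},{"linear":[0,0,1.5],"rot":[0,0,0],"claw":3},{"linear":[0,0,0],"rot":[0,0,0],"claw":3},{"linear":[0,0,0],"rot":[0,0,0],"claw":3}]'
python3 - <<'E'
from h import *
go(.485,-.377,.1088)
E
```

```text
time_s: 42.08
position: [0.4827, -0.3775, 0.1866]
ee_rot: [-3.026, -0.838, 0.003]
contact_force: [0.2, -0.6, -0.3]
width: 0.0438
finger_force: 30.0
time_s: 42.7
position: [0.4846, -0.3758, 0.1292]
ee_rot: [3.026, 0.844, 0.001]
contact_force: [-0.5, 0.8, -0.8]
width: 0.0437
finger_force: 30.0
t 42.7 pos [ 0.4846 -0.3758  0.1292] w 0.0437 q [ 1.01  0.6  -0.53  1.74  0.37  0.9  -0.7 ] tilt 0.05
 lin [-0.03  0.12  2.04] dist 2.0 yang now -58.8
```

```bash
python3 -m crank '[{"linear":[0,0.1,0.9],"rot":[0,0,0],"claw":3},{"linear":[0,0,0.6],"rot":[0,0,0],"claw":3},{"linear":[0,0,0.3],"rot":[0,0,0],"claw":3},{"linear":[0,0,0.2],"rot":[0,0,0],"claw":3},{"linear":[0,0,0.1],"rot":[0,0,0],"claw":3},{"linear":[0,0,0],"rot":[0,0,0],"claw":3}]';python3 -m crank '[{"linear":[0,0,0],"rot":[0,0,0],"claw":5},{"linear":[0,0,0],"rot":[0,0,0],"claw":6.5},{"linear":[0,0,0],"rot":[0,0,0],"claw":6.5},{"linear":[0,0,0],"rot":[0,0,0],"claw":6.5},{"linear":[0,0,-2],"rot":[0,0,0],"claw":6.5},{"linear":[0,0,-3],"rot":[0,0,0],"claw":8},{"linear":[0,0,-4],"rot":[0,0,0],"claw":9},{"linear":[0,0,-4],"rot":[0,0,0],"claw":9},{"linear":[0,0,-3],"rot":[0,0,0],"claw":9},{"linear":[0,0,0],"rot":[0,0,0],"claw":9},{"linear":[0,0,0],"rot":[0,0,0],"claw":9}]'
python3 - <<'E'
from h import *
from rig import imaging
go(.4375,.0082,.25)
w,c,d=wcloud("pics/wrist13.png")
rect(w[near(w,.484,-.378,.055,.066,.078)&(c.max(-1)<130)],"plinth")
rect(w[near(w,.484,-.378,.1,.053,.067)],"wheel")
e=imaging.read_camera("scene");cv2.imwrite("pics/scene1.png",cv2.resize(e["pixels"][90:330,80:440,::-1],None,fx=2,fy=2))
E
```

```text
time_s: 43.45
position: [0.4845, -0.3769, 0.1089]
ee_rot: [3.026, 0.843, -0.001]
contact_force: [-5.0, 1.8, 7.5]
width: 0.0439
finger_force: 30.0
time_s: 44.82
position: [0.4843, -0.3768, 0.268]
ee_rot: [3.026, 0.843, -0.0]
contact_force: [0.8, -0.0, 0.2]
width: 0.09
finger_force: 0.0
t 44.83 pos [ 0.4843 -0.3768  0.268 ] w 0.09 q [ 1.06  0.45 -0.59  1.63  0.27  1.15 -0.62] tilt 0.02
 lin [ 15.91 -35.37   1.79] dist 38.8 yang now -58.9 
plinth 584 ctr [ 482.3 -377.6] size [77.4 51.6] long 31.0 z 0.0729
wheel 10589 ctr [ 483.7 -377.6] size [148.7 148.6] long 8.8 z 0.0613
```

View pics/scene1.png

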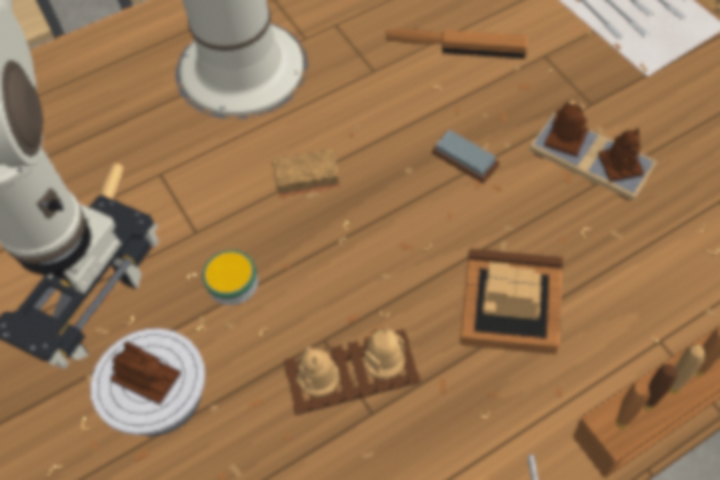

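The crop shows every piece upright in its place: rabbit on the wheel (147,372), pale cat on the grate (320,370) beside the owl (385,355), blank on the pad (513,292) and cat model on the plank (623,155). The gripper is clear of all of them.

```bash
python3 -c "
from rig import manip
print(manip.sign_off())"
```

```text
the job is handed in; nothing more can be done
None
```

The bench is changed over and the job handed in at about 45 s of the 128 s: in my last camera checks all four pieces stood upright within about 3 mm of the middle of their places, and neither owl showed any sign of having moved (no verdict was returned).

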